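Meter one pair of shoe heels out of a tote

ROBOT

A 7-joint arm with a two-finger parallel gripper is mounted at the origin on the work surface. World frame = base frame: x ahead of the robot, y to its left, z up, the work surface at z = 0. Lengths are in m, angles in rad, forces in N, time in s.
With the tool pointing down it reaches from about 0.35 to 0.9 m from the base axis. Payload 19.9 kg.
Tool frame: the origin (TCP) lies on the centre line of the jaws, within the pads' length; the fingertips stand 8 mm ahead of it and the grasp point (between the pads) lies 11 mm behind it; x points along the fingers, y is the direction in which the jaws open and shut, and the axes are right-handed (so a half turn about x gives the same grasp; the last joint's range is limited). The gripper opens to 85 mm and grips with 20 to 120 N. Pads are 22 mm wide; open, the fingers measure 114 mm over their backs; the gripper's body (76 mm by 85 mm) begins 54 mm behind the grasp point. The pads swing forward as they close: fully open they stand 13 mm farther back than shut.
Start: joints at [-1.272, 0.417, -0.01, 1.614, 0.005, 1.111, -0.053], TCP at [0.208, 0.589, 0.239] pointing down, gripper open.
Joint ranges: [-2.81, 2.81], [-0.39, 2.02], [-1.27, 1.25], [0.06, 2.57], [-1.19, 4.33], [0.19, 2], [-2.82, 2.82]. Speed limits (rad/s): [1.89, 1.89, 2.39, 2.39, 3.01, 3.01, 3.01].

INTERFACE

Orientations are given as a unit quaternion [x, y, z, w].
In Python, from rig import arm gives the robot as it stands.
- The arm moves only by the tool send_rows, never from a script. Its argument "commands" is text: rows parted by semicolons, each of 7 numbers parted by spaces: the shift along the tool's x, y, z in mm, then the turn, a rotation vector about the tool's x, y, z in degrees, then the closure, from 0 (fully open) to 1 (shut). A call has 1 to 5 rows; each row shifts and turns the pose as measured when the row begins, along the tool's axes as they then stand; what a row does not reach is not made up. A row lasts 1/12 s, in which the tool goes at most 41.7 mm and 7.16 degrees, less where a joint would pass 70% of its speed; a pose out of reach is approached as far as the arm can. A call is refused whole if a number of a shift passes 41.7 or a number of a turn 7.16, either way. A call with a gripper value outside its range is refused whole. The fingers move at their own pace and stop on an object; the grip force is fixed at half the most. Time passes only in rows, so rows that do not move let the fingers close. It gives the time, the measured TCP pose, the force and the opening at its end, in the units of the state.
- arm.read_state(): the state, without advancing time (a new reading comes with each control period).
- arm.snapshot(name): name is "scene" or "top" or "wrist"; returns (picture, depth): 480x640x3 uint8, blue, green, red; 480x640 float32, m along the optical axis (not along the pixel's ray), 0 where there is no reading.
- arm.calibration(name): a dict with "fx", "fy", "cx", "cy" (pixels), "extrinsics" (4x4, takes a point from camera to world coordinates). Camera axes: x right, y up, looking along -z (the intrinsics and any distortion apply to the point x, -y, -z); pixel columns grow to the right and rows downward; lengths in m; the calibration is good to about 2 mm. The wrist camera is an equidistant fisheye: a pixel r from the principal point sees the ray r / f radians off the axis. A picture is of the moment at which its call begins: read the wrist's pose just before it. calibration takes no time and is no camera call; for the wrist camera it gives the pose at the moment of the call.
- arm.hand_in(): hands the job in, once; it reports no verdict.
The state is a dict: "time": time; "q": joint angles; "dq": joint speeds; "joint_torque": joint torques, N m; "ee_pos": TCP position; "ee_rot": TCP orientation; "contact_force": force on the tool from outside, world axes, zero at the start; "wrist_torque": the same for the moment, N m; "grip_width": finger opening in m.
Only numpy, scipy, OpenCV 4.12 (cv2) and the standard library are available. Lean on these libraries where they do the work, as an engineer would, in place of code of your own. Each camera call takes 0.05 s, during which the arm holds its last target. There are 200 camera calls.

TASK

Pick the metal heel tote up by its wooden handle, hold its open mouth low over the blue tray and tip it part-way, no more than about 45 degrees, until the heels just start to slide, keeping about that tilt so that only the first two heels slide into the tray. Then level the tote with the other three heels still in it and lower it back onto its cork mat before letting go. Do not touch the heels with the gripper, and leave the polish tin, the glue jar and the brush where they are.

Things in the scene. Friction and masses are not known exactly. Their poses are not given: they have to be found in the camera images.
- tote: Loose open-topped metal tote, 250 (x) x 82 (y) x 45 mm high, walls 5, floor 4 mm. Wooden handle bar across its middle, along y: 24 mm thick (x), 22 mm high, 72 mm free between two flat posts. Origin: centre of the bar, 85 mm above the underside. z up, x away from the mouth. 0.3 to 0.55 kg empty, up to 1 kg full, balanced near the bar. Starts level and full on the mat, mouth roughly towards the robot
- tote_mouth (a point): Middle of the floor edge at the tote's mouth, the end (-x) that has no wall, only the flush floor edge; the +x end is closed. 125 mm along -x and 81 mm below the handle centre, 4 mm above the underside
- heel1: Leather block heel with a black underside and a tan top (1, 3, 5; dark brown on 2, 4), 44 mm wide (x) x 64 long (y, one end rounded) x 26 thick, 55 to 90 g, origin at its centre. First of a single row of five lying flat in the tote, about 46 mm apart, this one 13 mm behind the mouth's edge. Wanted in the tray. A heel drops off when its centre passes the edge
- heel2: As heel1, second from the mouth. Wanted in the tray. All heels start to slide at about one tilt, unknown, between 24 and 38 degrees; they speed up while it is steeper and stop when it is made several degrees shallower
- heel3: As heel1, number 3 from the mouth; must stay in the tote
- heel4: As heel1, number 4 from the mouth; must stay in the tote
- heel5: As heel1, number 5 from the mouth; must stay in the tote
- tray: Blue plastic tray fixed to the bench, 200 (x) x 180 (y) x 28 mm high, walls and floor 4 mm, origin at the centre of its underside. Heels that fall faster than 1.7 m/s (about 140 mm) count as dropped.
- mat: Cork mat fixed to the bench, 300 (x) x 140 (y) x 3 mm, origin at the centre of its underside; the tote's home (tote centre within 60 mm of the mat's centre)
- tin: bystander: round red polish tin, 77 mm across, 28 mm high, origin at the centre of its underside, on the bench between mat and tray
- jar: bystander: glue jar with a yellow cap, 66 mm across, 95 mm high, origin at the centre of its underside, beyond the tin
- brush: bystander: brush 190 mm long lying lengthwise on the bench between the mat and the tray on the robot's side of the tin, under 40 mm high, origin near its middle on its underside
Mind the look-alikes: they are no part of the job. What is shaped like the heel1 but red is not meant. What is shaped like the heel4 but orange or turquoise is not meant.

How it is judged:
On the way, in this order (a step that is already met when the one before it is completed fails the run):
1. the tote is lifted, its mouth over the tray, all five heels still aboard (horizontal distance between tote_mouth and tray below 0.13 m and height (world z) of tote_mouth above 0.025 m and x of heel1 in the frame of tote between -0.127 and 0.125 m and z of heel1 in the frame of tote between -0.085 and -0.04 m and x of heel2 in the frame of tote between -0.127 and 0.125 m and z of heel2 in the frame of tote between -0.085 and -0.04 m and x of heel3 in the frame of tote between -0.127 and 0.125 m and z of heel3 in the frame of tote between -0.085 and -0.04 m and x of heel4 in the frame of tote between -0.127 and 0.125 m and z of heel4 in the frame of tote between -0.085 and -0.04 m and x of heel5 in the frame of tote between -0.127 and 0.125 m and z of heel5 in the frame of tote between -0.085 and -0.04 m), for 0.1 s.
2. the first heel has slid out of the mouth of the tipped tote while the last three stay aboard (x of heel1 in the frame of tote below -0.135 m and angle between tote's own z axis and vertical above 0.15 rad and horizontal distance between tote_mouth and tray below 0.14 m and x of heel3 in the frame of tote between -0.127 and 0.125 m and z of heel3 in the frame of tote between -0.085 and -0.04 m and x of heel4 in the frame of tote between -0.127 and 0.125 m and z of heel4 in the frame of tote between -0.085 and -0.04 m and x of heel5 in the frame of tote between -0.127 and 0.125 m and z of heel5 in the frame of tote between -0.085 and -0.04 m), for 0.02 s.
3. with heels 1 and 2 in the tray, the tote is lowered level onto its mat, still in the gripper (horizontal distance between tote and mat below 0.06 m and z of tote in the frame of mat below 0.094 m and angle between tote's own z axis and vertical below 0.06 rad and x of heel1 in the frame of tray between -0.1 and 0.1 m and y of heel1 in the frame of tray between -0.09 and 0.09 m and z of each of heel1, heel2 in the frame of tray below 0.095 m and x of heel2 in the frame of tray between -0.1 and 0.1 m and y of heel2 in the frame of tray between -0.09 and 0.09 m and x of heel3 in the frame of tote between -0.127 and 0.125 m and z of heel3 in the frame of tote between -0.085 and -0.04 m and x of heel4 in the frame of tote between -0.127 and 0.125 m and z of heel4 in the frame of tote between -0.085 and -0.04 m and x of heel5 in the frame of tote between -0.127 and 0.125 m and z of heel5 in the frame of tote between -0.085 and -0.04 m and contact force between the fingers and tote above 1 N), for 0.05 s.
At the end, for the whole second after the job is handed in: Heels 1 and 2 lie in the tray (centres inside its outline, under 95 mm high); heels 3, 4 and 5 lie in the tote (centres not past its floor edge); the tote stands level (within 3 degrees) on the mat, its centre within 60 mm of the mat's centre; all at rest and released (x of heel1 in the frame of tray between -0.1 and 0.1 m and y of heel1 in the frame of tray between -0.09 and 0.09 m and z of each of heel1, heel2 in the frame of tray below 0.095 m and x of heel2 in the frame of tray between -0.1 and 0.1 m and y of heel2 in the frame of tray between -0.09 and 0.09 m and x of heel3 in the frame of tote between -0.127 and 0.125 m and z of heel3 in the frame of tote between -0.085 and -0.04 m and x of heel4 in the frame of tote between -0.127 and 0.125 m and z of heel4 in the frame of tote between -0.085 and -0.04 m and x of heel5 in the frame of tote between -0.127 and 0.125 m and z of heel5 in the frame of tote between -0.085 and -0.04 m and horizontal distance between tote and mat below 0.06 m and z of tote in the frame of mat below 0.094 m and angle between tote's own z axis and vertical below 0.06 rad and linear speed of each of tote, heel1, heel2, heel3, heel4, heel5 below 0.03 m/s); the robot touches nothing.
It fails at once if the gripper touches a heel (contact force between the fingers and heel1 above 0.5 N or contact force between the fingers and heel2 above 0.5 N or contact force between the fingers and heel3 above 0.5 N or contact force between the fingers and heel4 above 0.5 N or contact force between the fingers and heel5 above 0.5 N).
It fails at once if the tote is tipped past 51 degrees (angle between tote's own z axis and vertical above 0.89 rad).
It fails at once if a heel is dropped from a height (faster than 1.7 m/s) (linear speed of any of heel1, heel2, heel3, heel4, heel5 above 1.7 m/s).
It fails at once if the tin, jar or brush is moved more than 30 mm (distance of any of tin, jar, brush from where it was at the start of the episode above 0.03 m).
It also fails if it takes over 72 s, if anything falls off the work surface, if the arm or the gripper's body presses on something with over 40 N, if the wrist force passes 120 N, or if a joint passes its speed limit or range.

## Working session

There is one attempt and no reset: what is moved stays moved. The work goes in short steps, Python scripts to look and compute and a tool call to move; the robot and the scene stay as the last step left them, time stands still between calls to the robot, and variables do not carry over. Pictures are saved under pics/ and viewed, about 8 in all and at most 12, crops included, and the job is handed in when it is done.

Besides the shell and the picture viewer there is one more tool, called after "Emit:" by a JSON object that holds its "name" and its "arguments", one argument or row to a line. send_rows: Moves the arm, as the interface text tells. Its arguments: {"type":"object","properties":{"commands":{"type":"string"}},"required":["commands"]}

```bash
ls; mkdir -p pics; python3 - <<'E'
from rig import arm
import cv2,numpy as np
s=arm.read_state();print(s)
for n in("scene","top"):
    p,d=arm.snapshot(n);cv2.imwrite(f"pics/{n}1.png",p);np.save(f"pics/{n}1.npy",d);c=arm.calibration(n);print(n,c)
E
```

```text
pics
{'time': 0.0, 'q': array([-1.27245621,  0.41800855, -0.01028796,  1.6141812 ,  0.00469559,
        1.11071112, -0.0530281 ]), 'dq': array([-1.35366978e-03, -9.68560275e-04, -8.55887364e-04, -6.38972689e-04,
        2.23405509e-04, -5.67527085e-04,  1.65330534e-06]), 'joint_torque': array([-1.56558868e-03, -8.64471602e+01,  6.78352732e-01, -4.34883678e+01,
        1.90557609e-02,  7.62880925e-03, -2.96016481e-05]), 'ee_pos': array([0.20823653, 0.58892143, 0.23863581]), 'ee_rot': array([ 0.11913451,  0.69696396, -0.12003875,  0.69687797]), 'contact_force': array([-1.01184287, -0.2682857 , -0.37560573]), 'wrist_torque': array([ 0.00441471, -0.02650141, -0.0049039 ]), 'grip_width': 0.08557903986030066}
scene {'fx': 562.0071795910459, 'fy': 562.0071795910459, 'cx': 319.6543995020507, 'cy': 245.58827097975814, 'extrinsics': array([[-0.13401964, -0.83009655,  0.54127484,  1.21486211],
       [ 0.9909218 , -0.11810755,  0.06422304,  0.02268026],
       [ 0.01061732,  0.54496818,  0.8383895 ,  1.11484219],
       [ 0.        ,  0.        ,  0.        ,  1.        ]])}
top {'fx': 601.7204142358358, 'fy': 601.7204142358358, 'cx': 322.28151554025413, 'cy': 237.62073693891736, 'extrinsics': array([[-0.00869208,  0.98282903, -0.18431373,  0.33132763],
       [-0.99993808, -0.0098237 , -0.00522737, -0.06765858],
       [-0.00694826,  0.18425688,  0.98285356,  1.33495122],
       [ 0.        ,  0.        ,  0.        ,  1.        ]])}
```

View pics/top1.png

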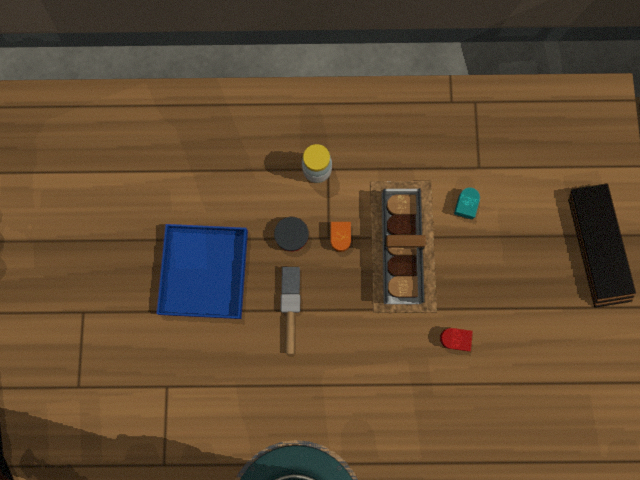

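View pics/scene1.png

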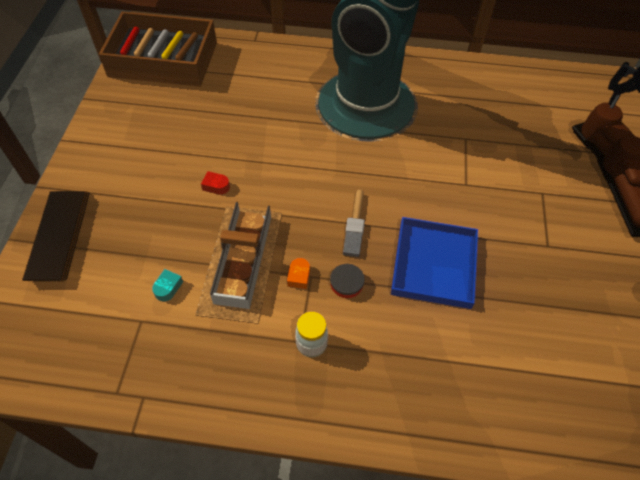

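The top view shows the tray at about (203,271), and the mat and tote at (403,246) with the handle bar at (406,241). The tin is at (291,233), the brush at (291,310), the jar at (317,163), and the mouth faces the robot (image bottom). The red, orange and turquoise look-alikes lie beside the mat. The scene view agrees with this.

```bash
cat > h.py <<'E'
import numpy as np,cv2
from rig import arm
from scipy.spatial.transform import Rotation as R
def ray(c,u,v):
    u,v=np.asarray(u,float),np.asarray(v,float)
    d=np.stack([(u-c["cx"])/c["fx"],-(v-c["cy"])/c["fy"],-np.ones_like(u)],-1)
    E=c["extrinsics"];return E[:3,3],d@E[:3,:3].T
def onplane(c,u,v,z):
    o,d=ray(c,u,v);return o+d*((z-o[2])/d[...,2])[...,None]
def cloud(c,dep):
    v,u=np.mgrid[:480,:640];o,d=ray(c,u,v);return o+d*dep[...,None]
def tool():
    s=arm.read_state();return s,np.array(s["ee_pos"]),R.from_quat(s["ee_rot"])
E
python3 - <<'E'
from h import *
c=arm.calibration("top");p=cv2.imread("pics/top1.png");P=cloud(c,np.load("pics/top1.npy"))
hsv=cv2.cvtColor(p,cv2.COLOR_BGR2HSV)
X,Y,Z=P[...,0],P[...,1],P[...,2]
def rect(name,m,z=None):
    v,u=np.nonzero(m)
    q=P[v,u][:,:2] if z is None else onplane(c,u,v,z)[:,:2]
    r=cv2.minAreaRect((q*1000).astype(np.float32));print(name,len(u),r,"z",np.percentile(Z[v,u],[5,50,95]).round(4))
def big(m):
    n,l,s,_=cv2.connectedComponentsWithStats(m.astype(np.uint8));return l==1+np.argmax(s[1:,4])
v,u=np.mgrid[:480,:640]
box=lambda a,b,e,f:(u>a)&(u<b)&(v>e)&(v<f)
print("bench z",Z[380:420,200:500].mean())
tr=big((cv2.inRange(hsv,(105,120,40),(125,255,255))>0)&box(140,260,210,330))
rect("tray",tr); rect("trayrim",tr&(Z>.02))
b=box(365,445,175,320)
rect("bar",big(b&(Z>.08)&(Z<.12))); rect("tote",big(b&(Z>.035)&(Z<.06)));
rect("tote+",big(b&(Z>.02)&(Z<.12)))
g=b&(Z>.0015)&(Z<.009); rect("mat",big(g))
rect("tin",big(box(270,315,210,255)&(Z>.015)));rect("jar",big(box(290,340,140,190)&(Z>.03)))
rect("brush",big(box(270,310,258,360)&(Z>.008)));rect("orange",big(box(325,358,215,255)&(Z>.012)))
cv2.imwrite("pics/t2.png",cv2.resize(p[170:330,340:460],None,fx=4,fy=4)[:600])
E
```

```text
bench z 0.004056228025840734
tray 7544 ((484.78814697265625, 107.4875717163086), (408.66961669921875, 223.37033081054688), 77.43572998046875) z [-0.0009  0.004   0.0269]
trayrim 799 ((484.7188720703125, 106.69141387939453), (407.35943603515625, 223.0815887451172), 77.36540222167969) z [0.0213 0.0267 0.0341]
bar 484 ((555.7533569335938, -235.45408630371094), (81.94329071044922, 24.449909210205078), 89.44644165039062) z [0.0899 0.0979 0.1018]
tote 604 ((557.026123046875, -236.12078857421875), (83.58712768554688, 252.21221923828125), 89.35941314697266) z [0.0373 0.0491 0.0549]
tote+ 3971 ((557.095458984375, -236.1778564453125), (83.76883697509766, 252.206787109375), 89.4637451171875) z [0.0265 0.0338 0.0985]
mat 2556 ((561.6729736328125, -241.3504180908203), (162.70443725585938, 319.4652404785156), 89.81289672851562) z [0.0017 0.0037 0.0075]
tin 933 ((484.6932373046875, -38.878662109375), (302.79913330078125, 75.56393432617188), 24.640310287475586) z [0.0231 0.0272 0.0318]
jar 864 ((552.1140747070312, -43.023075103759766), (64.6436767578125, 439.5853271484375), 88.00103759765625) z [0.0416 0.092  0.0976]
brush 1203 ((421.501220703125, -13.23282241821289), (191.08438110351562, 88.65943908691406), 6.223392009735107) z [0.012  0.0173 0.0223]
orange 537 ((471.80780029296875, -95.87348937988281), (43.635284423828125, 283.2294616699219), 87.40176391601562) z [0.0204 0.0253 0.03  ]
```

View pics/t2.png

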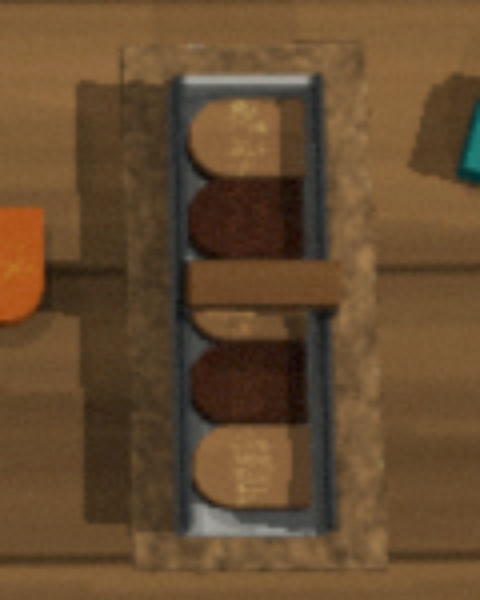

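```bash
python3 - <<'E'
from h import *
np.set_printoptions(precision=4,suppress=True)
c=arm.calibration("top")
t=onplane(c,[165,247,242,159],[226,228,318,315],.028);print("tray",t[:,:2],t.mean(0))
m=onplane(c,[370.5,430.5,436.5,373.5],[181.5,181.5,312,312],.003);print("mat",m[:,:2],m.mean(0))
for n,a in dict(tin=(291,233,.02),jar=(317,157,.09),brush=(291,310,.02),orange=(341,236,.02)).items():print(n,onplane(c,*map(np.array,a)))
s,p,r=tool();print(p,r.as_matrix(),s["q"])
tgt=R.from_matrix(np.array([[0,1,0],[0,0,-1],[-1,0,0]]).astype(float)) ;print(np.linalg.det(tgt.as_matrix()))
for sg in(1,-1):
    T=np.array([[0,sg,0],[0,0,-sg],[-1,0,0]],float);print(sg,np.linalg.det(T),(r.inv()*R.from_matrix(T)).as_rotvec(True))
E
```

```text
tray [[0.6062 0.2885]
 [0.5998 0.1061]
 [0.4017 0.1141]
 [0.4097 0.2938]] [0.5044 0.2006 0.028 ]
mat [[ 0.7108 -0.1722]
 [ 0.7093 -0.3094]
 [ 0.4122 -0.3102]
 [ 0.4135 -0.1718]] [ 0.5615 -0.2409  0.003 ]
tin [0.5891 0.0089 0.02  ]
jar [ 0.742  -0.0512  0.09  ]
brush [0.4184 0.0088 0.02  ]
orange [ 0.5812 -0.1023  0.02  ]
[0.2082 0.589  0.2387] [[-0.0003  0.3332  0.9429]
 [-0.001   0.9429 -0.3332]
 [-1.     -0.0011  0.0001]] [-1.2725  0.4179 -0.0103  1.6141  0.0047  1.1107 -0.0529]
1.0
1 1.0 [70.5361  0.0425  0.0508]
-1 1.0 [-109.4639   -0.0558    0.0467]
```

Emit:
{"name": "send_rows", "arguments": {
  "commands": "0 -30 27 0 0 0 0;0 -30 27 0 0 0 0;0 -30 27 0 0 0 0;0 -30 27 0 0 0 0;0 -30 27 0 0 0 0"
}}

```text
time: 0.52
ee_pos: [0.2823, 0.4016, 0.2352]
ee_rot: [0.114, 0.699, -0.117, 0.696]
contact_force: [1.4, 2.0, -0.0]
grip_width: 0.0855
```

Emit:
{"name": "send_rows", "arguments": {
  "commands": "0 -30 27 0 0 0 0;0 -30 27 0 0 0 0;0 -30 27 0 0 0 0;0 -30 27 0 0 0 0;0 -30 27 0 0 0 0"
}}

```text
time: 0.93
ee_pos: [0.3613, 0.2088, 0.2348]
ee_rot: [0.114, 0.699, -0.117, 0.696]
contact_force: [1.4, 1.1, 0.6]
grip_width: 0.0856
```

Emit:
{"name": "send_rows", "arguments": {
  "commands": "0 -30 27 0 0 0 0;0 -30 27 0 0 0 0;0 -30 27 0 0 0 0;0 -30 27 0 0 0 0;0 -30 27 0 0 0 0"
}}

```text
time: 1.35
ee_pos: [0.4403, 0.016, 0.2352]
ee_rot: [0.115, 0.699, -0.116, 0.696]
contact_force: [1.6, 1.3, 0.1]
grip_width: 0.0857
```

Emit:
{"name": "send_rows", "arguments": {
  "commands": "0 0 0 7 0 0 0;0 0 0 7 0 0 0;0 0 0 7 0 0 0;0 0 0 7 0 0 0;0 0 0 7 0 0 0"
}}

```text
time: 1.77
ee_pos: [0.4419, 0.0055, 0.2348]
ee_rot: [0.32, 0.631, -0.324, 0.629]
contact_force: [0.0, -0.6, -0.5]
grip_width: 0.0854
```

Emit:
{"name": "send_rows", "arguments": {
  "commands": "0 0 0 7 0 0 0;0 0 0 7 0 0 0;0 0 0 7 0 0 0;0 0 0 7 0 0 0;0 0 0 7 0 0 0"
}}

```text
time: 2.18
ee_pos: [0.4409, 0.0051, 0.234]
ee_rot: [-0.497, -0.501, 0.502, -0.499]
contact_force: [-0.4, -0.4, -0.6]
grip_width: 0.0855
```

Emit:
{"name": "send_rows", "arguments": {
  "commands": "0 17 34 0 0 0 0;0 17 34 0 0 0 0;0 17 34 0 0 0 0;0 17 34 0 0 0 0;0 17 34 0 0 0 0"
}}

```text
time: 2.6
ee_pos: [0.5249, -0.164, 0.2331]
ee_rot: [-0.5, -0.5, 0.504, -0.496]
contact_force: [0.1, 1.4, 0.9]
grip_width: 0.0854
```

Emit:
{"name": "send_rows", "arguments": {
  "commands": "0 16 34 0 0 0 0;0 11 31 0 0 0 0;0 0 0 0 0 0 0"
}}

```text
time: 2.85
ee_pos: [0.5528, -0.2389, 0.2315]
ee_rot: [-0.5, -0.499, 0.506, -0.495]
contact_force: [-0.3, -0.7, -0.1]
grip_width: 0.0851
```

```bash
python3 - <<'E'
from h import *
np.set_printoptions(precision=4,suppress=True)
s,p,r=tool();print(p,r.as_matrix(),s["q"])
pic,d=arm.snapshot("wrist");c=arm.calibration("wrist");cv2.imwrite("pics/w1.png",pic)
v,u=np.mgrid[:480,:640];x,y=u-c["cx"],v-c["cy"];rr=np.hypot(x,y)+1e-9;th=rr/c["fx"]
P=np.stack([np.tan(th)*x/rr,-np.tan(th)*y/rr,-np.ones_like(x)],-1)*d[...,None]
E=c["extrinsics"];P=P@E[:3,:3].T+E[:3,3]
X,Y,Z=P[...,0],P[...,1],P[...,2]
m=(d>0)&(th<1.3)&(Z>.09)&(Z<.11)&(abs(X-.556)<.05)&(abs(Y+.236)<.07)
if m.sum():
  q=P[m];print(m.sum(),np.percentile(q,[2,50,98],axis=0));print(cv2.minAreaRect((q[:,:2]*1000).astype(np.float32)))
E
```

```text
[ 0.5528 -0.2389  0.2315] [[-0.009   0.9999 -0.0117]
 [-0.0024 -0.0117 -0.9999]
 [-1.     -0.0089  0.0025]] [-0.1325  0.4514  0.6497  1.6929 -0.2928  1.1051  0.5919]
3369 [[ 0.5453 -0.2719  0.0951]
 [ 0.5568 -0.2304  0.0978]
 [ 0.5683 -0.194   0.0993]]
((556.8426513671875, -233.51443481445312), (24.18130874633789, 81.56875610351562), 0.40406090021133423)
```

View pics/w1.png

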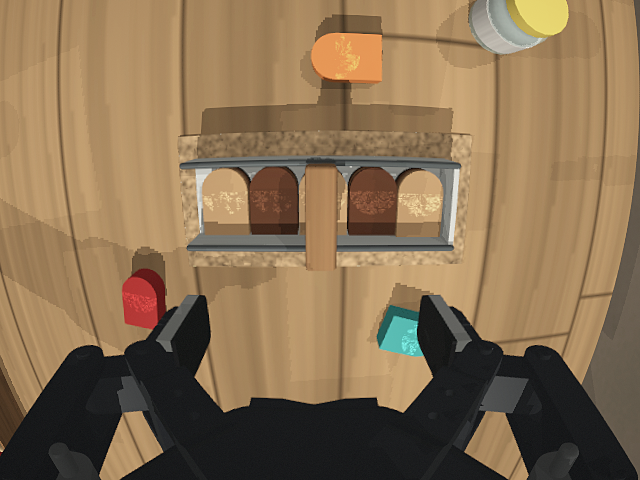

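The wrist view shows the bar at about (321,215), with the five heels aboard and the mouth to the left, between the open fingers. Depth gives the bar centre as (0.557, -0.2345) and its top at 0.0985, which matches the sizes given. Next I'll descend.

Emit:
{"name": "send_rows", "arguments": {
  "commands": "0 4 -4 -1 0.1 0.5 0;25 0 0 0 0 0 0;25 0 0 0 0 0 0;25 0 0 0 0 0 0;0 0 0 0 0 0 0"
}}

```text
time: 3.32
ee_pos: [0.5579, -0.2266, 0.1542]
ee_rot: [0.498, 0.504, -0.494, 0.504]
contact_force: [-0.9, 0.5, -0.2]
grip_width: 0.0851
```

```bash
python3 - <<'E'
from h import *
np.set_printoptions(precision=4,suppress=True)
s,p,r=tool();print(p,r.as_matrix(),s["contact_force"])
print("shift mm",r.inv().apply(np.array([.5568,-.2345,.077])-p)*1000)
E
```

```text
[ 0.5579 -0.2266  0.1542] [[ 0.0033  0.9999  0.0154]
 [ 0.0033  0.0154 -0.9999]
 [-1.      0.0033 -0.0032]] [-0.9292  0.5265 -0.2423]
shift mm [77.2032 -1.4447  8.1762]
```

Emit:
{"name": "send_rows", "arguments": {
  "commands": "20 -1 8 0.5 0 0 0;20 0 0 0 0 0 0;20 0 0 0 0 0 0;10 0 0 0 0 0 0;0 0 0 0 0 0 0"
}}

```text
time: 3.73
ee_pos: [0.5603, -0.228, 0.0869]
ee_rot: [0.499, 0.503, -0.492, 0.505]
contact_force: [-0.2, -0.5, 0.4]
grip_width: 0.0853
```

```bash
python3 - <<'E'
from h import *
np.set_printoptions(precision=4,suppress=True)
s,p,r=tool();print(p,r.as_matrix(),s["contact_force"])
print("shift mm",r.inv().apply(np.array([.5568,-.2345,.077])-p)*1000)
E
```

```text
[ 0.5603 -0.228   0.0869] [[ 0.0083  0.9998  0.0165]
 [ 0.0058  0.0165 -0.9998]
 [-0.9999  0.0084 -0.0057]] [-0.2429 -0.5106  0.3978]
shift mm [ 9.828  -3.6641  6.4534]
```

Emit:
{"name": "send_rows", "arguments": {
  "commands": "8 -4 7 1 -0.3 -0.5 0;2 0 0 0 0 0 0;0 0 0 0 0 0 0"
}}

```text
time: 3.98
ee_pos: [0.5578, -0.2347, 0.0793]
ee_rot: [0.501, 0.499, -0.5, 0.5]
contact_force: [-0.2, -0.2, -0.4]
grip_width: 0.0854
```

```bash
cat > st.py <<'E'
from h import *
import sys
np.set_printoptions(precision=4,suppress=True)
s,p,r=tool();print(s["time"],p,"\n",r.as_matrix(),s["contact_force"],s["wrist_torque"],s["q"])
if len(sys.argv)>3:print("shift mm",r.inv().apply(np.array(list(map(float,sys.argv[1:4])))-p)*1000)
E
python3 st.py .5568 -.2345 .077
```

```text
3.9833 [ 0.5578 -0.2347  0.0793] 
 [[ 0.0019  1.     -0.0004]
 [-0.0001 -0.0004 -1.    ]
 [-1.      0.0019  0.0001]] [-0.2361 -0.2015 -0.3615] [ 0.0536  0.0057 -0.0241] [-0.0556  0.637   0.544   1.7986 -0.4333  0.8251  0.7002]
shift mm [ 2.348  -0.9915 -0.1854]
```

Emit:
{"name": "send_rows", "arguments": {
  "commands": "2 -1 0 0 0 0 0.5;0 0 0 0 0 0 1;0 0 0 0 0 0 1;0 0 0 0 0 0 1;0 0 0 0 0 0 1"
}}

```text
time: 4.4
ee_pos: [0.5578, -0.2351, 0.0796]
ee_rot: [0.501, 0.498, -0.499, 0.501]
contact_force: [0.4, 0.5, -0.7]
grip_width: 0.0254
```

Emit:
{"name": "send_rows", "arguments": {
  "commands": "0 0 0 0 0 0 1;0 0 0 0 0 0 1;0 0 0 0 0 0 1;0 0 0 0 0 0 1;0 0 0 0 0 0 1"
}}

```text
time: 4.82
ee_pos: [0.5577, -0.2352, 0.0799]
ee_rot: [0.501, 0.498, -0.499, 0.501]
contact_force: [1.0, 0.1, 0.6]
grip_width: 0.0231
```

```bash
python3 st.py .5568 -.2345 .077
```

```text
4.8167 [ 0.5577 -0.2352  0.0799] 
 [[ 0.005   1.     -0.0006]
 [-0.0008 -0.0006 -1.    ]
 [-1.      0.005   0.0008]] [0.9608 0.1028 0.6159] [ 0.0216  0.2072 -0.0747] [-0.0548  0.6348  0.5439  1.8005 -0.4339  0.8222  0.7017]
shift mm [ 2.8965 -0.8877 -0.6983]
```

Emit:
{"name": "send_rows", "arguments": {
  "commands": "-6 0 0 0 0 0 1;-12 0 0 0 0 0 1;-18 0 0 0 0 0 1;-22 0 0 0 0 0 1;-22 0 0 0 0 0 1"
}}

```text
time: 5.23
ee_pos: [0.5533, -0.2334, 0.159]
ee_rot: [0.499, 0.502, -0.501, 0.497]
contact_force: [-0.3, 1.0, -8.5]
grip_width: 0.0231
```

Emit:
{"name": "send_rows", "arguments": {
  "commands": "-22 0 0 0 0 0 1;-22 0 0 0 0 0 1;-16 0 0 0 0 0 1;-8 0 0 0 0 0 1;0 0 0 0 0 0 1"
}}

```text
time: 5.65
ee_pos: [0.5529, -0.234, 0.2373]
ee_rot: [-0.5, -0.501, 0.501, -0.498]
contact_force: [0.1, -0.5, -8.7]
grip_width: 0.0231
```

```bash
python3 st.py .600 .2006 .22; python3 - <<'E'
from h import *
p,d=arm.snapshot("wrist");q,_=arm.snapshot("top");s,_=arm.snapshot("scene")
cv2.imwrite("pics/l1.png",np.hstack([cv2.resize(p,(400,300)),cv2.resize(q,(400,300))]))
E
```

```text
5.65 [ 0.5529 -0.234   0.2373] 
 [[-0.0036  1.     -0.0023]
 [ 0.0017 -0.0022 -1.    ]
 [-1.     -0.0036 -0.0017]] [ 0.1119 -0.5079 -8.6866] [ 0.027  -0.0507  0.0482] [-0.1414  0.4397  0.6519  1.6942 -0.2922  1.1111  0.5944]
shift mm [  17.9096   46.1761 -434.6593]
```

View pics/l1.png

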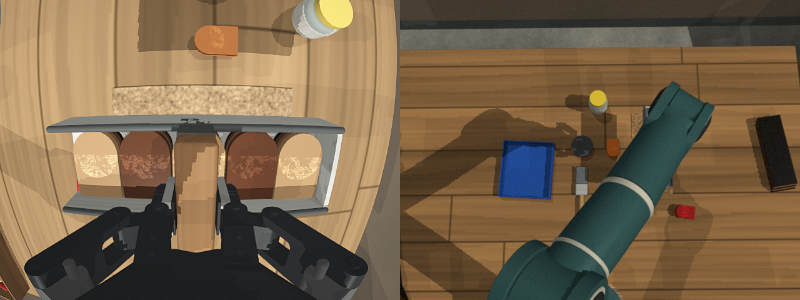

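The wrist view shows the tote held level with all five heels aboard, heel 1 at about (97,160) and the mouth on the left. Next I'll carry it to the tray.

Emit:
{"name": "send_rows", "arguments": {
  "commands": "0 1 -8 0 0 0 1;0 2 -16 0 0 0 1;0 3 -24 0 0 0 1;0 3 -30 0 0 0 1;0 3 -30 0 0 0 1"
}}

```text
time: 6.22
ee_pos: [0.561, -0.1268, 0.229]
ee_rot: [-0.499, -0.501, 0.507, -0.493]
contact_force: [1.1, -0.1, -8.1]
grip_width: 0.023
```

Emit:
{"name": "send_rows", "arguments": {
  "commands": "0 3 -30 0 0 0 1;0 3 -30 0 0 0 1;0 3 -30 0 0 0 1;0 3 -30 0 0 0 1;0 3 -30 0 0 0 1"
}}

```text
time: 6.63
ee_pos: [0.5747, 0.0335, 0.2232]
ee_rot: [-0.497, -0.503, 0.51, -0.491]
contact_force: [0.0, -1.0, -7.8]
grip_width: 0.0233
```

Emit:
{"name": "send_rows", "arguments": {
  "commands": "0 3 -30 0 0 0 1;0 3 -30 0 0 0 1;0 3 -24 0 0 0 1;0 3 -16 0 0 0 1;0 0 -8 0 0 0 1"
}}

```text
time: 7.05
ee_pos: [0.5838, 0.1565, 0.2164]
ee_rot: [-0.492, -0.507, 0.51, -0.49]
contact_force: [-1.5, 0.5, -8.2]
grip_width: 0.023
```

```bash
python3 st.py .600 .2006 .20
```

```text
7.05 [0.5838 0.1565 0.2164] 
 [[-0.034   0.9994 -0.005 ]
 [-0.0009 -0.005  -1.    ]
 [-0.9994 -0.0339  0.0011]] [-1.4543  0.5028 -8.1924] [ 0.2286 -0.0301 -0.0193] [-0.7124  0.4654  0.5429  1.6799 -0.2696  1.1049 -0.0913]
shift mm [ 15.7992  16.4808 -44.236 ]
```

Emit:
{"name": "send_rows", "arguments": {
  "commands": "3 4 -12 0 0 1 1;3 4 -12 0 0 1 1;3 4 -12 0 0 0 1;2 3 -8 0 0 0 1;0 0 0 0 0 0 1"
}}

```text
time: 7.47
ee_pos: [0.5983, 0.2057, 0.2009]
ee_rot: [-0.5, -0.498, 0.501, -0.5]
contact_force: [-1.1, 1.4, -7.5]
grip_width: 0.0233
```

```bash
cat > mon.py <<'E'
from h import *
import sys
np.set_printoptions(precision=4,suppress=True)
s,p,r=tool();M=r.as_matrix();tx,ty=M[:,0],M[:,1]
m=p+.073*tx-.125*ty
print("t",s["time"],"tcp",p,"tilt",np.degrees(np.arctan2(tx[0],-tx[2])).round(2),"ty.y,tx.y",ty[1].round(4),tx[1].round(4),"mouth",m,"q6",s["q"][5].round(3),"F",s["contact_force"].round(1))
pic,d=arm.snapshot("wrist");n=sys.argv[1]
cv2.imwrite(f"pics/{n}.png",pic)
# profile along row band through heels, tan-vs-brown by brightness along columns
band=pic[245:262,90:300].astype(float).mean(0).mean(1)
print("cols95..",band[::5].astype(int))
E
python3 mon.py m0; python3 st.py .60 .2006 .195|tail -1
```

```text
t 7.4667 tcp [0.5983 0.2057 0.2009] tilt 0.04 ty.y,tx.y -0.0037 -0.0026 mouth [0.4733 0.206  0.1278] q6 1.06 F [-1.1  1.4 -7.5]
cols95.. [178 178 178 174 174 162 207 216 211 211 205 206 217 208 206 216 210 214
 215 208  98  96 100 102  98  99 101 105 106 104 112 103 109  97  99  99
  94 125 100 115 110 113]
shift mm [6.0052 1.842  4.077 ]
```

View pics/m0.png

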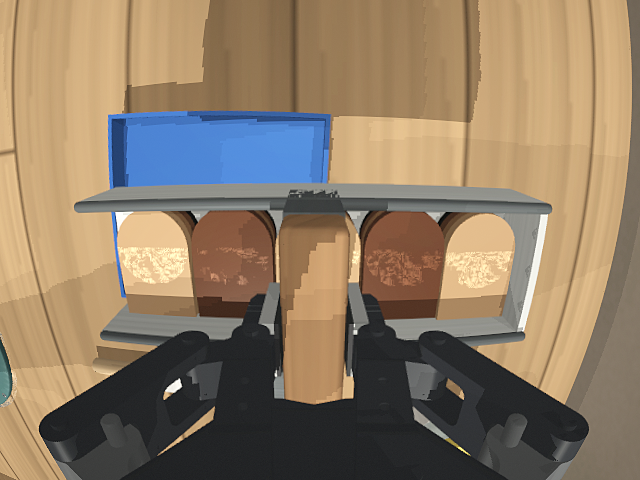

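The wrist view shows the level tote with its mouth over the tray. The heel 1/heel 2 boundary is near column 192, and heel 1's front is near column 118. I'll tilt first and track that boundary in the tote frame.

Emit:
{"name": "send_rows", "arguments": {
  "commands": "3 1 4 0 0 2 1;3 1 0 0 0 4 1;0 0 0 0 0 5 1;0 0 0 0 0 5 1;0 0 0 0 0 3 1"
}}

```text
time: 7.93
ee_pos: [0.603, 0.1936, 0.1952]
ee_rot: [0.579, 0.403, -0.412, 0.577]
contact_force: [0.7, 0.5, -8.6]
grip_width: 0.0227
```

```bash
cat >> mon.py <<'E'
def prof(pic,d,c,yy=0.008):
    E=c["extrinsics"];b=p-.008*tx;T=np.c_[ty,-M[:,2],-tx]
    xs=np.arange(-.20,-.02,.002);Pt=b+np.c_[xs,np.full_like(xs,yy),np.full_like(xs,-.055)]@T.T
    q=(Pt-E[:3,3])@E[:3,:3];q=q*[1,-1,-1]
    rho=np.hypot(q[:,0],q[:,1]);th=np.arctan2(rho,q[:,2])
    u=c["cx"]+c["fx"]*th*q[:,0]/rho;v=c["cy"]+c["fy"]*th*q[:,1]/rho
    # classify: T tan, B brown, . other; '^' if depth says surface is at heel-top height
    o=""
    hsv=cv2.cvtColor(pic,cv2.COLOR_BGR2HSV)
    for a,e,k in zip(u,v,q[:,2]):
        a,e=int(round(a)),int(round(e))
        if not(0<=a<640 and 0<=e<480): o+="x";continue
        z=d[e,a];on=abs(z-k)<.009
        h=hsv[e,a];bgr=pic[e,a].astype(int)
        o+="." if not on else ("B" if bgr[2]<1.0*135 and bgr[2]>bgr[0]+20 else "T" if bgr[2]>bgr[0]+20 else "o")
    print("x=-200..-22 step2:",o,"  v",int(v[0]),int(v[-1]))
    i=o.find("TB"); print("edge(-125 idx 37) first heel px idx",[j for j,ch in enumerate(o) if ch in"TB"][:1], "changes",[(int(-200+2*j),o[j-1]+o[j]) for j in range(1,len(o)) if o[j]!=o[j-1]])
prof(pic,d,arm.calibration("wrist"))
E
sed -i '/band/d' mon.py
python3 mon.py m1; python3 st.py .60 .2006 .195|tail -1
```

```text
t 7.9333 tcp [0.603  0.1936 0.1952] tilt 19.67 ty.y,tx.y -0.0102 -0.0087 mouth [0.5098 0.1942 0.0844] q6 0.6 F [ 0.7  0.5 -8.6]
x=-200..-22 step2: ............................................TTTTTTTTTTTTTTTTTTTTTTBBBBBBBBBBBBBBTBBBBBTTTBT   v 248 252
edge(-125 idx 37) first heel px idx [44] changes [(-112, '.T'), (-68, 'TB'), (-40, 'BT'), (-38, 'TB'), (-28, 'BT'), (-22, 'TB'), (-20, 'BT')]
shift mm [-1.0361 -1.9777 -7.1302]
```

Emit:
{"name": "send_rows", "arguments": {
  "commands": "0 0 -6 0 0 3 1;0 0 0 0 0 1 1;0 0 0 0 0 0 1;0 0 0 0 0 0 1"
}}

```text
time: 8.32
ee_pos: [0.6013, 0.1962, 0.1952]
ee_rot: [0.593, 0.381, -0.393, 0.59]
contact_force: [-0.3, -0.0, -8.4]
grip_width: 0.0229
```

```bash
python3 mon.py m2; python3 st.py .60 .2006 .195|tail -1
```

```text
t 8.3167 tcp [0.6013 0.1962 0.1952] tilt 23.55 ty.y,tx.y -0.0124 -0.0121 mouth [0.5159 0.1969 0.0783] q6 0.51 F [-0.3 -0.  -8.4]
x=-200..-22 step2: ...........................................TTTTTTTTTTTTTTTTTTTTTTBBTTBBBTBBBBBBTBTTTTTTBT.T   v 247 252
edge(-125 idx 37) first heel px idx [43] changes [(-114, '.T'), (-70, 'TB'), (-66, 'BT'), (-62, 'TB'), (-56, 'BT'), (-54, 'TB'), (-42, 'BT'), (-40, 'TB'), (-38, 'BT'), (-26, 'TB'), (-24, 'BT'), (-22, 'T.'), (-20, '.T')]
shift mm [-0.4278 -1.5902 -4.6079]
```

Emit:
{"name": "send_rows", "arguments": {
  "commands": "0 0 0 0 0 1.5 1;0 0 0 0 0 0 1;0 0 0 0 0 0 1"
}}

```text
time: 8.62
ee_pos: [0.6029, 0.1942, 0.1958]
ee_rot: [0.598, 0.373, -0.387, 0.594]
contact_force: [-0.3, 0.2, -8.0]
grip_width: 0.0231
```

```bash
python3 mon.py m3; python3 st.py .60 .2006 .195|tail -1
```

```text
t 8.6167 tcp [0.6029 0.1942 0.1958] tilt 24.91 ty.y,tx.y -0.0147 -0.0147 mouth [0.5203 0.195  0.0769] q6 0.481 F [-0.3  0.2 -8. ]
x=-200..-22 step2: ...........................................TTTTTTTTTTTTTTTTTTTTTTTBBBBBBBTTTBBBBBTTTTTT.B.T   v 248 252
edge(-125 idx 37) first heel px idx [43] changes [(-114, '.T'), (-68, 'TB'), (-54, 'BT'), (-48, 'TB'), (-38, 'BT'), (-26, 'T.'), (-24, '.B'), (-22, 'B.'), (-20, '.T')]
shift mm [-0.641  -3.0578 -6.379 ]
```

Emit:
{"name": "send_rows", "arguments": {
  "commands": "0 0 -4 -0.7 0.7 1 1;0 0 0 0 0 0 1;0 0 0 0 0 0 1"
}}

```text
time: 8.92
ee_pos: [0.6038, 0.1974, 0.196]
ee_rot: [0.599, 0.374, -0.378, 0.599]
contact_force: [-0.1, 0.3, -8.7]
grip_width: 0.0231
```

```bash
python3 mon.py m4
```

```text
t 8.9167 tcp [0.6038 0.1974 0.196 ] tilt 25.79 ty.y,tx.y -0.0034 -0.0036 mouth [0.523  0.1975 0.0759] q6 0.457 F [-0.1  0.3 -8.7]
x=-200..-22 step2: ...........................................TTTTTTTTTTTTTTTTTTTTTTT.BTTTTBTTTTTTTTTTTTTTTB.T   v 248 252
edge(-125 idx 37) first heel px idx [43] changes [(-114, '.T'), (-68, 'T.'), (-66, '.B'), (-64, 'BT'), (-56, 'TB'), (-54, 'BT'), (-24, 'TB'), (-22, 'B.'), (-20, '.T')]
```

Emit:
{"name": "send_rows", "arguments": {
  "commands": "0 0 -2 0 0 1.2 1;0 0 0 0 0 0 1;0 0 0 0 0 0 1"
}}

```text
time: 9.22
ee_pos: [0.6042, 0.1987, 0.1962]
ee_rot: [0.603, 0.368, -0.372, 0.602]
contact_force: [0.8, -1.2, -8.4]
grip_width: 0.0232
```

```bash
python3 mon.py m5; python3 st.py .60 .2006 .195|tail -1
```

```text
t 9.2167 tcp [0.6042 0.1987 0.1962] tilt 26.91 ty.y,tx.y -0.0047 -0.0049 mouth [0.5258 0.199  0.0745] q6 0.432 F [ 0.8 -1.2 -8.4]
x=-200..-22 step2: ..........................................TTTTTTTTTTTTTTTTTTTTTTBTBTTTBBTTTTTTTBTTTTTBTTB.T   v 248 252
edge(-125 idx 37) first heel px idx [42] changes [(-116, '.T'), (-72, 'TB'), (-70, 'BT'), (-68, 'TB'), (-66, 'BT'), (-60, 'TB'), (-56, 'BT'), (-42, 'TB'), (-40, 'BT'), (-30, 'TB'), (-28, 'BT'), (-24, 'TB'), (-22, 'B.'), (-20, '.T')]
shift mm [-0.8982 -4.2859 -1.7344]
```

```bash
sed -i 's/1.0\*135/165/' mon.py; python3 mon.py m5b
```

```text
t 9.2667 tcp [0.6042 0.1988 0.1961] tilt 26.91 ty.y,tx.y -0.0046 -0.0048 mouth [0.5258 0.1991 0.0745] q6 0.432 F [-0.1 -0.2 -7.5]
x=-200..-22 step2: ..........................................TTTTTTTTTTTTTTTTTTTTTTTBBB.BBBBBBBBBBBBBBBBBBBB.T   v 248 252
edge(-125 idx 37) first heel px idx [42] changes [(-116, '.T'), (-70, 'TB'), (-64, 'B.'), (-62, '.B'), (-22, 'B.'), (-20, '.T')]
```

Emit:
{"name": "send_rows", "arguments": {
  "commands": "0 -3 0 0 0 1.2 1;0 0 0 0 0 0 1;0 0 0 0 0 0 1"
}}

```text
time: 9.57
ee_pos: [0.6019, 0.1985, 0.1951]
ee_rot: [0.607, 0.361, -0.366, 0.606]
contact_force: [1.6, -0.4, -7.9]
grip_width: 0.0228
```

```bash
python3 mon.py m6
```

```text
t 9.5667 tcp [0.6019 0.1985 0.1951] tilt 28.08 ty.y,tx.y -0.0052 -0.0052 mouth [0.526  0.1987 0.0719] q6 0.401 F [ 1.6 -0.4 -7.9]
x=-200..-22 step2: ..........................................TTTTTTTTTTTTTTTTTTTTTTB.BBBBBBBBBBBBBB.BBBBBBB.TB   v 248 252
edge(-125 idx 37) first heel px idx [42] changes [(-116, '.T'), (-72, 'TB'), (-70, 'B.'), (-68, '.B'), (-40, 'B.'), (-38, '.B'), (-24, 'B.'), (-22, '.T'), (-20, 'TB')]
```

Emit:
{"name": "send_rows", "arguments": {
  "commands": "0 0 0 0 0 1.2 1;0 0 0 0 0 0 1;0 0 0 0 0 0 1"
}}

```text
time: 9.87
ee_pos: [0.6024, 0.1983, 0.1955]
ee_rot: [0.611, 0.355, -0.36, 0.609]
contact_force: [0.4, -0.1, -8.2]
grip_width: 0.0231
```

```bash
python3 mon.py m7
```

```text
t 9.8667 tcp [0.6024 0.1983 0.1955] tilt 29.21 ty.y,tx.y -0.0054 -0.0055 mouth [0.5289 0.1986 0.0707] q6 0.375 F [ 0.4 -0.1 -8.2]
x=-200..-22 step2: .........................................TTTTTTTTTTTTTTTTTTTTTTTB.BBTBBBBBBBBTBTTBBBBBBBBBT   v 248 252
edge(-125 idx 37) first heel px idx [41] changes [(-118, '.T'), (-72, 'TB'), (-70, 'B.'), (-68, '.B'), (-64, 'BT'), (-62, 'TB'), (-46, 'BT'), (-44, 'TB'), (-42, 'BT'), (-38, 'TB'), (-20, 'BT')]
```

Emit:
{"name": "send_rows", "arguments": {
  "commands": "0 0 0 0 0 0.8 1;0 0 0 0 0 0 1;0 0 0 0 0 0 1"
}}

```text
time: 10.17
ee_pos: [0.6028, 0.1982, 0.1957]
ee_rot: [0.613, 0.351, -0.356, 0.612]
contact_force: [0.9, 0.2, -7.7]
grip_width: 0.0223
```

```bash
python3 mon.py m8
```

```text
t 10.1667 tcp [0.6028 0.1982 0.1957] tilt 30.04 ty.y,tx.y -0.0059 -0.0056 mouth [0.5312 0.1985 0.07  ] q6 0.356 F [ 0.9  0.2 -7.7]
x=-200..-22 step2: .........................................TTTTTTTTTTTTTTTTTTTTTTB..BBBBBBBBBBBBBBBBTBBBBBBTT   v 248 252
edge(-125 idx 37) first heel px idx [41] changes [(-118, '.T'), (-74, 'TB'), (-72, 'B.'), (-68, '.B'), (-36, 'BT'), (-34, 'TB'), (-22, 'BT')]
```

Emit:
{"name": "send_rows", "arguments": {
  "commands": "0 0 0 0 0 1 1;0 0 0 0 0 0 1;0 0 0 0 0 0 1"
}}

```text
time: 10.47
ee_pos: [0.6028, 0.1981, 0.1957]
ee_rot: [0.617, 0.345, -0.35, 0.615]
contact_force: [-1.1, 0.6, -7.4]
grip_width: 0.0235
```

```bash
python3 mon.py m9
```

```text
t 10.4667 tcp [0.6028 0.1981 0.1957] tilt 31.13 ty.y,tx.y -0.0059 -0.0058 mouth [0.5336 0.1984 0.0686] q6 0.33 F [-1.1  0.6 -7.4]
x=-200..-22 step2: ........................................TTTTTTTTTTTTTTTTTTTTTBB.BBBBBBBBBBBBBBBBBBBBBBB.TBT   v 248 252
edge(-125 idx 37) first heel px idx [40] changes [(-120, '.T'), (-78, 'TB'), (-74, 'B.'), (-72, '.B'), (-26, 'B.'), (-24, '.T'), (-22, 'TB'), (-20, 'BT')]
```

Emit:
{"name": "send_rows", "arguments": {
  "commands": "0 0 0 0 0 0.6 1;0 0 0 0 0 0 1;0 0 0 0 0 0 1"
}}

```text
time: 10.77
ee_pos: [0.6027, 0.1982, 0.1956]
ee_rot: [0.619, 0.341, -0.347, 0.617]
contact_force: [-0.2, -0.0, -7.6]
grip_width: 0.0228
```

```bash
python3 mon.py m10
```

```text
t 10.7667 tcp [0.6027 0.1982 0.1956] tilt 31.78 ty.y,tx.y -0.0057 -0.0058 mouth [0.5349 0.1985 0.0678] q6 0.314 F [-0.2 -0.  -7.6]
x=-200..-22 step2: ......................................TTTTTTTTTTTTTTTTTTTTTTB..BBBBBBBBBBBBBBBBBBBBBBB.TTTT   v 248 252
edge(-125 idx 37) first heel px idx [38] changes [(-124, '.T'), (-80, 'TB'), (-78, 'B.'), (-74, '.B'), (-28, 'B.'), (-26, '.T')]
```

Emit:
{"name": "send_rows", "arguments": {
  "commands": "0 0 0 0 0 0 1;0 0 0 0 0 0 1;0 0 0 0 0 0 1"
}}

```text
time: 11.07
ee_pos: [0.6027, 0.1982, 0.1957]
ee_rot: [0.619, 0.341, -0.347, 0.617]
contact_force: [0.5, 0.2, -6.6]
grip_width: 0.0228
```

```bash
python3 mon.py m11
```

```text
t 11.0667 tcp [0.6027 0.1982 0.1957] tilt 31.77 ty.y,tx.y -0.0056 -0.0058 mouth [0.5349 0.1985 0.0678] q6 0.314 F [ 0.5  0.2 -6.6]
x=-200..-22 step2: ..................................TTTTTTTTTTTTTTTTTTTTTTBB..BBTBBBBBBBBBBBBBBBBBBBBTTTBBBBT   v 248 252
edge(-125 idx 37) first heel px idx [34] changes [(-132, '.T'), (-88, 'TB'), (-84, 'B.'), (-80, '.B'), (-76, 'BT'), (-74, 'TB'), (-34, 'BT'), (-28, 'TB'), (-20, 'BT')]
```

Emit:
{"name": "send_rows", "arguments": {
  "commands": "0 0 0 0 0 0 1;0 0 0 0 0 0 1;0 0 0 0 0 0 1"
}}

```text
time: 11.37
ee_pos: [0.6029, 0.1982, 0.1958]
ee_rot: [0.619, 0.341, -0.347, 0.617]
contact_force: [0.1, 0.5, -8.0]
grip_width: 0.0228
```

```bash
python3 mon.py m12
```

```text
t 11.3667 tcp [0.6029 0.1982 0.1958] tilt 31.78 ty.y,tx.y -0.0059 -0.0057 mouth [0.5351 0.1985 0.0679] q6 0.314 F [ 0.1  0.5 -8. ]
x=-200..-22 step2: ............................TTTTTTTTTTTTTTTTTTTTTBB...BBTBBBTBBBBBBBBBBBBBBBTTTTTTTTTTTTBBB   v 248 252
edge(-125 idx 37) first heel px idx [28] changes [(-144, '.T'), (-102, 'TB'), (-98, 'B.'), (-92, '.B'), (-88, 'BT'), (-86, 'TB'), (-80, 'BT'), (-78, 'TB'), (-48, 'BT'), (-24, 'TB')]
```

Emit:
{"name": "send_rows", "arguments": {
  "commands": "0 0 0 0 0 0 1;0 0 0 0 0 0 1;0 0 0 0 0 0 1"
}}

```text
time: 11.67
ee_pos: [0.603, 0.1982, 0.1959]
ee_rot: [0.619, 0.341, -0.347, 0.617]
contact_force: [0.5, -0.4, -7.6]
grip_width: 0.0231
```

```bash
python3 mon.py m13
```

```text
t 11.6667 tcp [0.603  0.1982 0.1959] tilt 31.8 ty.y,tx.y -0.006 -0.0055 mouth [0.5353 0.1986 0.068 ] q6 0.314 F [ 0.5 -0.4 -7.6]
x=-200..-22 step2: .............................................BBBBBBBBBBBTBBBBBBBBBBTTTTTTTTTTTTTTTTTTTBBBBB   v 248 252
edge(-125 idx 37) first heel px idx [45] changes [(-110, '.B'), (-88, 'BT'), (-86, 'TB'), (-66, 'BT'), (-28, 'TB')]
```

Emit:
{"name": "send_rows", "arguments": {
  "commands": "0 0 0 0 0 0 1;0 0 0 0 0 0 1;0 0 0 0 0 0 1"
}}

```text
time: 11.97
ee_pos: [0.6031, 0.1982, 0.196]
ee_rot: [0.619, 0.341, -0.347, 0.617]
contact_force: [0.0, 0.3, -7.3]
grip_width: 0.023
```

```bash
python3 mon.py m14
```

```text
t 11.9667 tcp [0.6031 0.1982 0.196 ] tilt 31.81 ty.y,tx.y -0.006 -0.0055 mouth [0.5354 0.1986 0.0681] q6 0.314 F [ 0.   0.3 -7.3]
x=-200..-22 step2: .................................BBBBBBBBBBBBBBBTBBBBBBTTTTTTTTTTTTTTTTTTTTTTBBBBBBBBBBBBBB   v 248 252
edge(-125 idx 37) first heel px idx [33] changes [(-134, '.B'), (-104, 'BT'), (-102, 'TB'), (-90, 'BT'), (-46, 'TB')]
```

Emit:
{"name": "send_rows", "arguments": {
  "commands": "0 0 0 0 0 0 1;0 0 0 0 0 0 1;0 0 0 0 0 0 1"
}}

```text
time: 12.27
ee_pos: [0.6033, 0.1983, 0.1962]
ee_rot: [0.619, 0.341, -0.346, 0.617]
contact_force: [-0.3, 0.1, -6.8]
grip_width: 0.0229
```

```bash
python3 mon.py m15
```

```text
t 12.2667 tcp [0.6033 0.1983 0.1962] tilt 31.84 ty.y,tx.y -0.0061 -0.0053 mouth [0.5356 0.1987 0.0682] q6 0.314 F [-0.3  0.1 -6.8]
x=-200..-22 step2: ............................oooo.........TTTTTTTTTTTTTTTTTTTTTTBBBBBBBBBBBBBBBBBBBBBBTBBBTT   v 248 252
edge(-125 idx 37) first heel px idx [41] changes [(-144, '.o'), (-136, 'o.'), (-118, '.T'), (-74, 'TB'), (-30, 'BT'), (-28, 'TB'), (-22, 'BT')]
```

Emit:
{"name": "send_rows", "arguments": {
  "commands": "0 0 0 0 0 -6 1;0 0 0 0 0 -6 1;0 0 0 0 0 -4 1;0 0 0 0 0 0 1"
}}

```text
time: 12.65
ee_pos: [0.6007, 0.2031, 0.1959]
ee_rot: [0.562, 0.429, -0.428, 0.563]
contact_force: [1.6, -1.2, -6.0]
grip_width: 0.0231
```

```bash
python3 mon.py m16
```

```text
t 12.65 tcp [0.6007 0.2031 0.1959] tilt 15.43 ty.y,tx.y 0.0015 0.0009 mouth [0.4996 0.203  0.0922] q6 0.698 F [ 1.6 -1.2 -6. ]
x=-200..-22 step2: .................................TTTTTTTTTTTTTTTTTTTTTTBBBTBBBBBBTBBTBBBBBBBBBBTTTTTTTTTTTT   v 248 252
edge(-125 idx 37) first heel px idx [33] changes [(-134, '.T'), (-90, 'TB'), (-84, 'BT'), (-82, 'TB'), (-70, 'BT'), (-68, 'TB'), (-64, 'BT'), (-62, 'TB'), (-42, 'BT')]
```

View pics/m16.png

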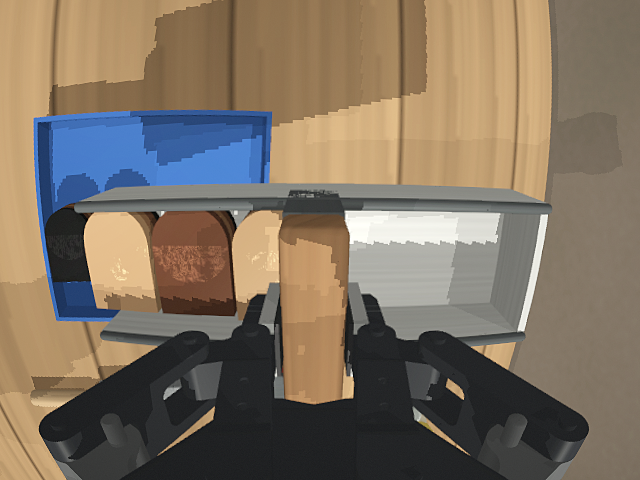

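The wrist view shows heel 3 (tan, front at column 85), heel 4 and heel 5 aboard. A flipped heel lies in the tray at about (65,245), and both heels cast shadows there. I'll level the tote now and keep the motions gentle.

Emit:
{"name": "send_rows", "arguments": {
  "commands": "0 0 0 0 0 -5 1;0 0 0 0 0 -6 1;0 0 0 0 0 -5 1;0 0 0 0 0 -2 1;0 0 0 0 0 0 1"
}}

```text
time: 13.12
ee_pos: [0.5992, 0.202, 0.1929]
ee_rot: [-0.488, -0.509, 0.512, -0.491]
contact_force: [0.0, -0.6, -6.8]
grip_width: 0.0231
```

Emit:
{"name": "send_rows", "arguments": {
  "commands": "-6 0 0 0 0 0 1;-8 0 0 0 0 0 1;-8 0 0 0 0 0 1;-8 0 0 0 0 0 1;-4 0 0 0 0 0 1"
}}

```text
time: 13.53
ee_pos: [0.5992, 0.2024, 0.2285]
ee_rot: [-0.489, -0.506, 0.51, -0.494]
contact_force: [0.3, 0.4, -5.9]
grip_width: 0.023
```

```bash
python3 mon.py m17;  python3 st.py .5577 -.235 .21|tail -1
```

```text
t 13.5333 tcp [0.5992 0.2024 0.2285] tilt -1.9 ty.y,tx.y -0.0 -0.0085 mouth [0.4719 0.2018 0.1597] q6 1.153 F [ 0.3  0.4 -5.9]
x=-200..-22 step2: .................................TTTTTTTTTTTTTTTTTTTTTTBBTBBBBTBBBBBBBBBBBBBBBBTTTTTTTTTTTT   v 247 252
edge(-125 idx 37) first heel px idx [33] changes [(-134, '.T'), (-90, 'TB'), (-86, 'BT'), (-84, 'TB'), (-76, 'BT'), (-74, 'TB'), (-42, 'BT')]
shift mm [ 23.9331 -41.2002 437.3382]
```

Emit:
{"name": "send_rows", "arguments": {
  "commands": "0 -1 6 0 0 0 1;0 -1 12 0 0 0 1;0 -2 18 0 0 0 1;0 -2 24 0 0 0 1;0 -2 24 0 0 0 1"
}}

```text
time: 14.0
ee_pos: [0.5902, 0.1186, 0.2298]
ee_rot: [0.489, 0.508, -0.507, 0.496]
contact_force: [0.4, -0.5, -6.8]
grip_width: 0.0228
```

Emit:
{"name": "send_rows", "arguments": {
  "commands": "0 -2 24 0 0 0 1;0 -2 24 0 0 0 1;0 -2 24 0 0 0 1;0 -2 24 0 0 0 1;0 -2 24 0 0 0 1"
}}

```text
time: 14.42
ee_pos: [0.5773, -0.0131, 0.2299]
ee_rot: [-0.489, -0.508, 0.508, -0.495]
contact_force: [1.0, -0.7, -6.2]
grip_width: 0.0234
```

Emit:
{"name": "send_rows", "arguments": {
  "commands": "0 -2 24 0 0 0 1;0 -2 24 0 0 0 1;0 -2 24 0 0 0 1;0 -2 24 0 0 0 1;0 -2 24 0 0 0 1"
}}

```text
time: 14.83
ee_pos: [0.5625, -0.145, 0.2304]
ee_rot: [-0.49, -0.506, 0.51, -0.493]
contact_force: [0.6, -0.4, -7.1]
grip_width: 0.0231
```

```bash
python3 mon.py m18;  python3 st.py .5577 -.235 .21|tail -1; python3 - <<'E'
from h import *
p,_=arm.snapshot("top");s,_=arm.snapshot("scene");cv2.imwrite("pics/b1.png",np.hstack([cv2.resize(p[200:340,140:300],(400,350)),cv2.resize(s[190:330,360:520],(400,350))]))
E
```

```text
t 14.8333 tcp [ 0.5625 -0.145   0.2304] tilt -1.89 ty.y,tx.y 0.0001 -0.0071 mouth [ 0.4351 -0.1455  0.1615] q6 1.107 F [ 0.6 -0.4 -7.1]
x=-200..-22 step2: .................................TTTTTTTTTTTTTTTTTTTTTBBBBBBBBBBBBBBBBBBBBBBBBBTTTTTTTTTTTT   v 240 241
edge(-125 idx 37) first heel px idx [33] changes [(-134, '.T'), (-92, 'TB'), (-42, 'BT')]
shift mm [21.6711 -2.2613 83.7551]
```

View pics/b1.png

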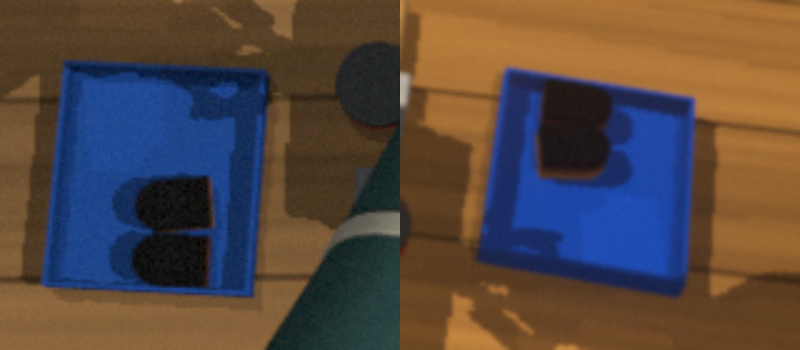

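Both heels lie flat, undersides up, inside the tray (at about (175,200) and (172,260) in the left crop). Next I'll move over the mat and level.

Emit:
{"name": "send_rows", "arguments": {
  "commands": "0 0 24 0 0 0.7 1;0 0 24 0 0 0.7 1;0 0 18 0 0 0.7 1;0 0 12 0 0 0 1;0 0 6 0 0 0 1"
}}

```text
time: 15.4
ee_pos: [0.5603, -0.2309, 0.2297]
ee_rot: [0.499, 0.498, -0.5, 0.502]
contact_force: [-0.0, 0.4, -6.4]
grip_width: 0.0234
```

Emit:
{"name": "send_rows", "arguments": {
  "commands": "8 0 0 0 0 0 1;15 0 0 0 0 0 1;20 0 0 0 0 0 1;20 0 0 0 0 0 1;10 0 0 0 0 0 1"
}}

```text
time: 15.82
ee_pos: [0.5617, -0.2289, 0.1539]
ee_rot: [0.5, 0.498, -0.499, 0.503]
contact_force: [-0.2, 0.4, -7.1]
grip_width: 0.0231
```

```bash
python3 mon.py m19;  python3 st.py .5577 -.2352 .080|tail -1
```

```text
t 15.8167 tcp [ 0.5617 -0.2289  0.1539] tilt 0.3 ty.y,tx.y 0.0021 -0.0041 mouth [ 0.4371 -0.2294  0.0802] q6 0.947 F [-0.2  0.4 -7.1]
x=-200..-22 step2: .................................TTTTTTTTTTTTTTTTTTTTTTBBBBBBTBBBBBBBTBBBBBTBBBTTTTTTTTTTTT   v 248 254
edge(-125 idx 37) first heel px idx [33] changes [(-134, '.T'), (-90, 'TB'), (-78, 'BT'), (-76, 'TB'), (-62, 'BT'), (-60, 'TB'), (-50, 'BT'), (-48, 'TB'), (-42, 'BT')]
shift mm [72.6103 -3.7809  6.5223]
```

Emit:
{"name": "send_rows", "arguments": {
  "commands": "15 -1 2 0 0.2 0 1;15 -1 2 0 0 0 1;14 -1 2 0 0 0 1;10 0 0 0 0 0 1;6 0 0 0 0 0 1"
}}

```text
time: 16.28
ee_pos: [0.5605, -0.2314, 0.0911]
ee_rot: [0.5, 0.501, -0.497, 0.503]
contact_force: [0.4, 0.0, -6.1]
grip_width: 0.023
```

Emit:
{"name": "send_rows", "arguments": {
  "commands": "4 0 0 0 0 0 1;4 0 0 0 0 0 1;0 0 0 0 0 0 1"
}}

```text
time: 16.53
ee_pos: [0.5608, -0.2307, 0.0819]
ee_rot: [0.499, 0.501, -0.497, 0.502]
contact_force: [0.1, 0.5, -7.0]
grip_width: 0.0232
```

```bash
python3 mon.py m20;  python3 st.py .5577 -.2352 .080|tail -1
```

```text
t 16.5333 tcp [ 0.5608 -0.2307  0.0819] tilt 0.23 ty.y,tx.y 0.0075 0.0015 mouth [ 0.4361 -0.2315  0.0084] q6 0.826 F [ 0.1  0.5 -7. ]
x=-200..-22 step2: .................................TTTTTTTTTTTTTTTTTTTTTTBBBBBBBBBBBBBBBBBBBBBBBBTTTTTTTTTTTT   v 247 251
edge(-125 idx 37) first heel px idx [33] changes [(-134, '.T'), (-90, 'TB'), (-42, 'BT')]
shift mm [ 2.3268 -3.2849  4.3474]
```

Emit:
{"name": "send_rows", "arguments": {
  "commands": "3 0 0 0 0 0 1;0 0 0 0 0 0 1;0 0 0 0 0 0 1"
}}

```text
time: 16.83
ee_pos: [0.5619, -0.2315, 0.0808]
ee_rot: [0.5, 0.5, -0.496, 0.503]
contact_force: [-0.2, -1.1, -6.1]
grip_width: 0.023
```

Emit:
{"name": "send_rows", "arguments": {
  "commands": "2 0 0 0 0 0 1;0 0 0 0 0 0 1;0 0 0 0 0 0 1"
}}

```text
time: 17.08
ee_pos: [0.5624, -0.2319, 0.0804]
ee_rot: [0.5, 0.5, -0.496, 0.504]
contact_force: [-0.2, 0.4, -4.8]
grip_width: 0.0228
```

Emit:
{"name": "send_rows", "arguments": {
  "commands": "2.5 0 0 0 0 0 1;0 0 0 0 0 0 1;0 0 0 0 0 0 1"
}}

```text
time: 17.33
ee_pos: [0.5628, -0.2323, 0.0807]
ee_rot: [0.501, 0.499, -0.495, 0.504]
contact_force: [-0.5, 1.2, -5.2]
grip_width: 0.0229
```

```bash
python3 mon.py m21
```

```text
t 17.3333 tcp [ 0.5628 -0.2323  0.0807] tilt 0.6 ty.y,tx.y 0.0068 0.0013 mouth [ 0.4386 -0.233   0.0064] q6 0.819 F [-0.5  1.2 -5.2]
x=-200..-22 step2: .................................TTTTTTTTTTTTTTTTTTTTTTBBBBBBBBBBBBBBBBBBBBBBTBTTTT.TTTTTTT   v 247 252
edge(-125 idx 37) first heel px idx [33] changes [(-134, '.T'), (-90, 'TB'), (-46, 'BT'), (-44, 'TB'), (-42, 'BT'), (-34, 'T.'), (-32, '.T')]
```

Emit:
{"name": "send_rows", "arguments": {
  "commands": "4 0 0 0 0 -0.6 1;0 0 0 0 0 0 1;3 0 0 0 0 0 1;0 0 0 0 0 0 1;0 0 0 0 0 0 1"
}}

```text
time: 17.8
ee_pos: [0.5648, -0.2338, 0.0785]
ee_rot: [0.5, 0.501, -0.497, 0.502]
contact_force: [-0.2, 0.8, -6.6]
grip_width: 0.0231
```

```bash
python3 st.py
```

```text
17.8 [ 0.5648 -0.2338  0.0785] 
 [[ 0.0046  1.      0.0059]
 [ 0.0009  0.0059 -1.    ]
 [-1.      0.0046 -0.0009]] [-0.2142  0.8259 -6.6241] [ 0.0268 -0.0808 -0.0076] [-0.0424  0.6411  0.5227  1.7839 -0.422   0.8254  0.6905]
```

Emit:
{"name": "send_rows", "arguments": {
  "commands": "3 0 0 0 0 0 1;0 0 0 0 0 0 1;3 0 0 0 0 0 1;0 0 0 0 0 0 1;0 0 0 0 0 0 1"
}}

```text
time: 18.22
ee_pos: [0.5658, -0.2341, 0.078]
ee_rot: [0.501, 0.5, -0.496, 0.503]
contact_force: [0.4, 0.6, -3.8]
grip_width: 0.0232
```

```bash
python3 st.py;python3 mon.py m22
```

```text
18.2167 [ 0.5658 -0.2341  0.078 ] 
 [[ 0.0076  1.      0.0059]
 [ 0.0034  0.0058 -1.    ]
 [-1.      0.0077 -0.0034]] [ 0.3736  0.5805 -3.7936] [ 0.0134  0.0585 -0.0345] [-0.0385  0.642   0.5197  1.7826 -0.4259  0.824   0.6941]
t 18.2167 tcp [ 0.5658 -0.2341  0.078 ] tilt 0.44 ty.y,tx.y 0.0058 0.0034 mouth [ 0.4414 -0.2346  0.0041] q6 0.824 F [ 0.4  0.6 -3.8]
x=-200..-22 step2: ................................TTTTTTTTTTTTTTTTTTTTTTBBBBTBBBBBBBBBBBBBBBBBBBBTTTTTTTTTTTT   v 247 252
edge(-125 idx 37) first heel px idx [32] changes [(-136, '.T'), (-92, 'TB'), (-84, 'BT'), (-82, 'TB'), (-42, 'BT')]
```

View pics/m22.png

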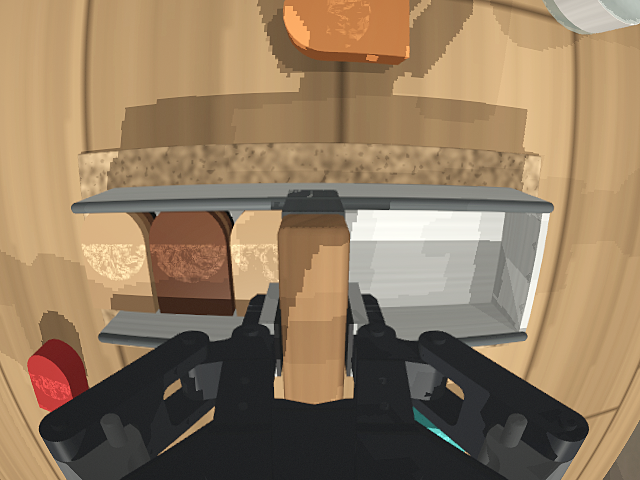

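Emit:
{"name": "send_rows", "arguments": {
  "commands": "3 0 0 0 0 -0.6 1;0 0 0 0 0 0 1;3 0 0 0 0 0 1;0 0 0 0 0 0 1;0 0 0 0 0 0 1"
}}

```text
time: 18.68
ee_pos: [0.5666, -0.2344, 0.0771]
ee_rot: [0.5, 0.503, -0.497, 0.5]
contact_force: [1.2, 1.7, -1.0]
grip_width: 0.0229
```

```bash
python3 - <<'E'
from h import *
np.set_printoptions(precision=4,suppress=True)
s,p,r=tool();M=r.as_matrix();print(p,M[:,0],s["contact_force"],s["wrist_torque"])
pic,d=arm.snapshot("wrist");c=arm.calibration("wrist")
v,u=np.mgrid[:480,:640];x,y=u-c["cx"],v-c["cy"];rr=np.hypot(x,y)+1e-9;th=rr/c["fx"]
P=np.stack([np.tan(th)*x/rr,-np.tan(th)*y/rr,-np.ones_like(x)],-1)*d[...,None]
E=c["extrinsics"];P=P@E[:3,:3].T+E[:3,3]
m=(d>0)&(abs(P[...,2]-.048)<.006)&(abs(P[...,0]-.56)<.14)&(abs(P[...,1]+.193)<.008)
q=P[m];print("wall",len(q),q.min(0),q.max(0))
A=np.c_[q[:,0]-.56,np.ones(len(q))];k=np.linalg.lstsq(A,q[:,2],rcond=None)[0];print("slope deg",np.degrees(k[0]),"z",k[1])
for a in np.arange(.44,.69,.03):
  w=q[abs(q[:,0]-a)<.015]; print(round(a,2),len(w),np.median(w[:,2]) if len(w) else None)
E
```

```text
[ 0.5666 -0.2344  0.0771] [-0.0013  0.0058 -1.    ] [ 1.2269  1.6666 -0.9842] [ 0.0766  0.0393 -0.0464]
wall 6142 [ 0.44  -0.201  0.042] [ 0.692  -0.1922  0.0539]
slope deg -0.05568272527661355 z 0.04996207955838698
0.44 237 0.05065091609761127
0.47 665 0.050604551145471105
0.5 804 0.05059748530846865
0.53 912 0.05066598451641653
0.56 538 0.050426475882774754
0.59 864 0.05060411523447217
0.62 850 0.05060209529488166
0.65 720 0.050663790150106705
0.68 552 0.050470870361643425
```

The rim is level (slope -0.06°) and the force on the tool has dropped to about 1 N, so the tote stands on its mat. I'll release and withdraw.

Emit:
{"name": "send_rows", "arguments": {
  "commands": "0 0 0 0 0 0 0.6;0 0 0 0 0 0 0.3;0 0 0 0 0 0 0;0 0 0 0 0 0 0;0 0 0 0 0 0 0"
}}

```text
time: 19.15
ee_pos: [0.5668, -0.2345, 0.0755]
ee_rot: [0.499, 0.503, -0.498, 0.5]
contact_force: [0.1, -0.4, 0.6]
grip_width: 0.0804
```

Emit:
{"name": "send_rows", "arguments": {
  "commands": "0 0 0 0 0 0 0;0 0 0 0 0 0 0;-10 0 0 0 0 0 0;-20 0 0 0 0 0 0;-25 0 0 0 0 0 0"
}}

```text
time: 19.57
ee_pos: [0.5646, -0.234, 0.1285]
ee_rot: [0.498, 0.505, -0.499, 0.497]
contact_force: [-0.2, 0.7, 0.8]
grip_width: 0.0852
```

Emit:
{"name": "send_rows", "arguments": {
  "commands": "-25 0 0 0 0 0 0;-25 0 0 0 0 0 0;-25 0 0 0 0 0 0;-20 0 0 0 0 0 0;0 0 0 0 0 0 0"
}}

```text
time: 19.98
ee_pos: [0.5657, -0.236, 0.2362]
ee_rot: [0.499, 0.503, -0.499, 0.499]
contact_force: [0.4, 0.1, -0.2]
grip_width: 0.0853
```

```bash
python3 st.py; python3 - <<'E'
from h import *
w,_=arm.snapshot("wrist");t,_=arm.snapshot("top")
cv2.imwrite("pics/f1.png",np.hstack([cv2.resize(w,(400,300)),cv2.resize(t,(400,300))]))
E
```

```text
19.9833 [ 0.5657 -0.236   0.2362] 
 [[-0.0039  1.      0.0038]
 [ 0.0045  0.0038 -1.    ]
 [-1.     -0.0039 -0.0045]] [ 0.4422  0.1079 -0.1682] [-0.0044 -0.0229  0.0387] [-0.114   0.4601  0.622   1.6611 -0.294   1.1207  0.5933]
```

View pics/f1.png

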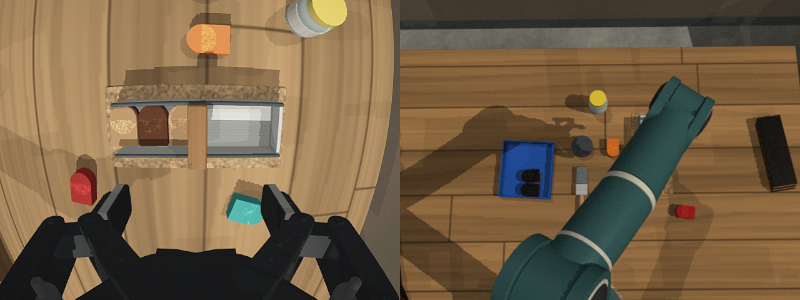

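The last views show the tote standing on the mat with three heels aboard, two heels in the tray, and the bystanders where they were. The gripper is clear, so I'll hand in.

```bash
python3 -c "
from rig import arm
print(arm.hand_in())"
```

```text
the job is handed in; nothing more can be done
None
```

The job is done and handed in at about 20 s of the 72 s allowed. No verdict was reported.

**What I did:** I gripped the tote by its handle bar, carried it level over the tray and tipped it in small steps. The heels began to slide at about 31–32°. I held 31.8° until heels 1 and 2 had dropped, then levelled the tote. After that I set it back on the mat and released it.

**Last checks:**
- **Tray:** both heels lie flat in the tray, undersides up, seen in the top and scene views.
- **Tote:** heels 3, 4 and 5 are aboard. Heel 3 overhangs the mouth slightly; its centre is about 12 mm inside the edge, the tightest margin of the run.
- **Placement:** rim slope was about 0.06°, measured just before release. The tote centre is about 8 mm from the mat centre by the gripper's position.
- **Bystanders:** the tin, jar and brush look unmoved; I checked this by eye only.
- **Gripper:** open and clear at 0.24 m height, with about zero contact force.

**Disagreements:** touchdown came about 3 mm lower at the gripper than the pickup height. The depth-measured rim height also read about 2.5 mm high, roughly the calibration tolerance.

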